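# Set and lock the wax injector, then close the mould on its dowels and hold it shut

### The arm

A 6-joint arm with a two-finger parallel gripper is mounted at the origin on a cart in front of the work surface, level with it; the furniture and walls round the work are solid. World frame = base frame: x ahead of the robot, y to its left, z up, the work surface at z = 0. Lengths are in m, angles in rad, forces in N, time in s.
With the tool pointing down it reaches from about 0.35 to 0.8 m from the base axis. Payload 7.3 kg.
Tool frame: the origin (TCP) lies at the centre of the arm's flange, where the gripper is bolted on; the fingertips stand 173 mm ahead of it and the grasp point (between the pads) lies 155 mm ahead of it; z points along the fingers, y is the line along which they close (so a half turn about z gives the same grasp; the last joint's range is limited). The gripper opens to 85 mm and grips with 20 to 120 N. Pads are 22 mm wide; open, the fingers measure 114 mm over their backs; the gripper's body (76 mm by 85 mm) begins 54 mm behind the grasp point. The pads swing forward as they close: fully open they stand 13 mm farther back than shut.
Start: joints at [1.063, 0.342, 1.524, -0, 1.275, -0.146], TCP at [0.186, 0.491, 0.405] pointing down, gripper open.
Joint ranges: [-2.53, 2.53], [-0.77, 2.02], [0.04, 2.7], [-1, 4.14], [0.28, 2.66], [-3.11, 3.11]. Speed limits (rad/s): [2.57, 2.57, 3.14, 3.14, 3.14, 3.14].

### API

Orientations are given as a rotation vector (axis times angle).
In Python, from station import r gives the robot as it stands.
- The arm moves only by the tool apply_moves, never from a script. Its argument "steps" is a list of rows, each a list of 2 entries, a list of its own where there are three numbers: the shift along the tool's x, y, z in units of 50 cm (1.0 is 50 cm), then the turn, a rotation vector about the tool's x, y, z in units of 360 degrees (1.0 is 360 degrees). In form: [[[x, y, z], [rx, ry, rz]], ...]. A call has exactly 5 rows; each row shifts and turns the commanded pose from where the row before left it, along the tool's axes as they then stand; what a row does not reach is not made up. A row lasts 1/12 s, in which the tool goes at most 41.7 mm and 7.16 degrees, less where a joint would pass 70% of its speed; a pose out of reach is approached as far as the arm can. A call with a number of a shift or a turn outside -1 to 1 is refused whole. A call with a gripper value outside its range is refused whole. "jaw" is the opening, from 0 (shut) to 1 (fully open), set as the call begins (left out, the last holds). The fingers move at their own pace and stop on an object; "force" is the grip in N (left out, the last holds). Time passes only in rows, so rows that do not move let the fingers close, or fill a call up. It gives the time, the measured TCP pose, the force, the opening and the grip force at its end, in the units of the state.
- r.state(): the state, without advancing time (a new reading comes with each control period).
- r.camera(name): name is "scene" or "top" or "wrist"; returns a dict with "color" (480x640x3 uint8, red, green, blue), "depth" (480x640 float32, m along the optical axis (not along the pixel's ray), 0 where there is no reading), "K" (3x3 intrinsics, pixels), "extrinsics" (4x4, takes a point from camera to world coordinates); the wrist camera has in their place "hand_eye" (4x4, takes a point from camera to tool coordinates, whose origin is the TCP and whose axes are the flange's). Camera axes: x right, y up, looking along -z (the intrinsics and any distortion apply to the point x, -y, -z); pixel columns grow to the right and rows downward; lengths in m; the calibration is good to about 2 mm. A picture is of the moment at which its call begins: read the wrist's pose just before it.
- r.job_done(): hands the job in; it is judged then, once.
The state is a dict: "time": time; "joint_pos": joint angles; "dq": joint speeds; "joint_efforts": joint torques, N m; "position": TCP position; "tool_rot": TCP orientation; "contact_force": force on the tool from outside, world axes, zero at the start; "moment": the same for the moment, N m; "opening": opening from 0.0 (shut) to 1.0 (fully open); "grasp_force": force on a finger pad.
Only numpy, scipy, OpenCV 4.12 (cv2) and the standard library are available. Lean on these libraries where they do the work, as an engineer would, in place of code of your own. Each camera call takes 0.05 s, during which the arm holds its last target. There are 200 camera calls.

### The job

On the injection fixture, turn the pressure knob until its white pointer line stands on the long black mark, then slide the lock fork fully home round the knob's bar. Then pick up the loose mould half, set it on the two dowels of the fixed half (large hole on the thick dowel), and press it fully shut against the springy ejector pins. Finish while holding it pressed shut: do not let go.

Things in the scene. Friction and masses are not known exactly. Their poses are not given: they have to be found in the camera images.
- injection_fixture: Dark steel base plate 160 x 210 x 12 mm, fixed to the worktop. Origin: centre of its underside. x points roughly left as the robot sees it, y roughly towards the robot, z up. On its far part (-y): the pressure knob and, left of it, the lock fork between rails 30 mm high. On its near part: the fixed mould half, an aluminium block with two upright dowels.
- pressure_knob (a joint): Knob angle in rad: 0 with its pointer on the long black mark (on the dial, at the fixture's -x side of the knob, between short grey ticks); positive is counter-clockwise from above. It starts at 0.5 to 1.1, so turn it clockwise. Friction 0.04 N m; stays where it is left; stops at -0.4 and 1.35.
- knob_grip (a point): On the knob's axis at the top of its bar grip, 49 mm above the worktop; turns with the knob: x runs along the bar, the white pointer line is on the -x half. Bar: black, 12 mm wide, 40 mm long, 26 mm tall, on a black disc of 52 mm diameter whose top is 23 mm above the worktop. At knob angle 0 the bar is parallel to the fixture's x.
- lock_fork (a joint): Slide of the lock fork in m: 0 open (as it starts), 0.045 fully home, with its two prongs either side of the knob's bar; it moves along the fixture's -x direction, towards the knob, with 2 N of friction, and stays where it is left.
- lock_tab (a point): Centre of the top of the fork's black grip tab, 60 mm above the worktop, moves with the fork. Tab: 20 mm x 20 mm and 26 mm tall, standing on the steel fork plate (38 mm wide in the fixture's y, top 34 mm above the worktop); axes parallel to the fixture's.
- mould_seat (a point): Centre of the flat top face of the fixed mould half (aluminium, 88 mm in x, 60 mm in y), 37 mm above the worktop; axes parallel to the fixture's. Two round-nosed dowels stand 21 mm high on it: 12 mm diameter at x = -31 mm, 8 mm at x = +31 mm. Four ejector pins stand 6 mm proud at x = +-18, y = +-20 mm.
- ejector (a joint): How far the ejector pins are pressed down, in m: 0 free (6 mm proud), 0.006 flush with the face. Spring: 6 N at 0, 12 N at 0.006.
- mould_half: Loose aluminium mould half, 0.15-0.29 kg, lying rib up. Origin: centre of underside. Plate 88 (x) x 60 (y) x 16 mm with through holes of 14 mm diameter at x = -31 mm (for the thick dowel) and 10 mm at x = +31 mm. Grip rib on the plate's middle: 38 (x) x 24 (y) mm, 26 mm tall, top 42 mm above the underside. Shut: origin on the mould seat, axes along the seat's.
- bench_lamp: White bench lamp, not part of the job, starts in the same place: keep clear of it on the way. Its flat head hangs 0.57 to 0.60 m above the worktop, a bar 0.12 m wide from about x = 0.38, y = 0.02 to x = 0.16, y = -0.30 (robot frame); its arm runs at 0.77 m height from the head's middle back to a pole at x = 0.62, y = -0.41. Origin on the worktop. A wall shelf hangs 0.55 m up, beyond x = 0.61.

How it is judged:
By the outcome, as a careful person would: the job done as asked, in the order asked, and still so for the second after the job is handed in, while the arm keeps its last pose, push and grip.
It also fails if it takes over 70 s, if anything falls off the work surface, if the arm or the gripper's body presses on something with over 40 N, if the wrist force passes 120 N, or if a joint passes its speed limit or range.

## Working session

There is one attempt and no reset: what is moved stays moved. The work goes in short steps, Python scripts to look and compute and a tool call to move; the robot and the scene stay as the last step left them, time stands still between calls to the robot, and variables do not carry over. Pictures are saved under pics/ and viewed, at most 10 in all, crops included, and the job is handed in when it is done.

Besides the shell and the picture viewer there is one more tool, called as name(argument=value, ...) on one line, values as JSON. apply_moves: Moves the arm, as the interface text tells. Shifts and turns lie within -1 to 1; 1 stands for 50 cm of shift or 360 degrees of turn. Its arguments: {"type":"object","properties":{"steps":{"type":"array","items":{"type":"array"}},"jaw":{"type":"number"},"force":{"type":"number"}},"required":["steps"]}

```bash
ls; mkdir -p pics; python3 - <<'E'
from station import r
import cv2, numpy as np
s=r.state(); print({k:np.round(v,3).tolist() for k,v in s.items()})
for n in("scene","top"):
    c=r.camera(n); np.savez(n+".npz",**c); cv2.imwrite(f"pics/{n}0.png",c["color"][:,:,::-1])
    print(n,c["K"].tolist(),np.round(c["extrinsics"],3).tolist(),c.keys())
E
```

```text
pics
{'time': 0.0, 'joint_pos': [1.063, 0.343, 1.525, 0.0, 1.275, -0.146], 'dq': [-0.001, 0.0, -0.0, 0.002, -0.002, 0.0], 'joint_efforts': [-0.0, -43.368, -24.602, -0.0, 0.008, 0.0], 'position': [0.186, 0.491, 0.404], 'tool_rot': [-0.565, -3.09, 0.002], 'contact_force': [0.809, -0.747, 0.134], 'moment': [-0.047, 0.005, -0.011], 'grasp_force': 0.0, 'opening': 1.003}
scene [[470.98252861556955, 0.0, 316.1807653879477], [0.0, 470.98252861556955, 239.56145338634167], [0.0, 0.0, 1.0]] [[0.697, 0.423, -0.579, 0.002], [-0.717, 0.388, -0.579, -0.45], [-0.02, 0.819, 0.574, 0.559], [0.0, 0.0, 0.0, 1.0]] dict_keys(['color', 'depth', 'K', 'extrinsics'])
top [[545.8607322210277, 0.0, 324.6828516655461], [0.0, 545.8607322210277, 248.19333097442393], [0.0, 0.0, 1.0]] [[-0.012, 0.999, -0.052, 0.434], [-1.0, -0.012, 0.009, 0.037], [0.008, 0.052, 0.999, 0.907], [0.0, 0.0, 0.0, 1.0]] dict_keys(['color', 'depth', 'K', 'extrinsics'])
```

View pics/top0.png

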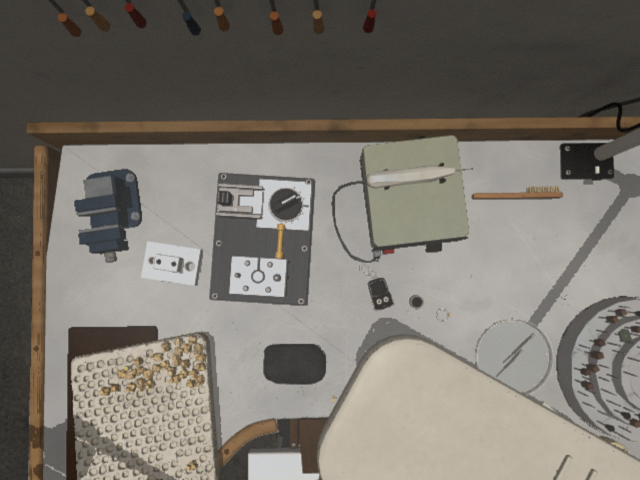

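The top view shows the fixture at about (262,240), with the knob at (286,205), the fork at (240,201) and the mould seat at (258,277). The loose mould half is at (171,263). I'll look closer.

```bash
cat > h.py <<'E'
import numpy as np, cv2
from scipy.spatial.transform import Rotation as R
def ray(K,E,uv,z):
    uv=np.atleast_2d(uv).astype(float)
    d=np.c_[(uv[:,0]-K[0,2])/K[0,0],-(uv[:,1]-K[1,2])/K[1,1],-np.ones(len(uv))]@E[:3,:3].T
    o=E[:3,3]; return o+d*((z-o[2])/d[:,2])[:,None]
def proj(K,E,p):
    q=(np.atleast_2d(p)-E[:3,3])@E[:3,:3]
    return np.c_[K[0,0]*q[:,0]/-q[:,2]+K[0,2],-K[1,1]*q[:,1]/-q[:,2]+K[1,2]]
def Tst(s):
    T=np.eye(4);T[:3,:3]=R.from_rotvec(s["tool_rot"]).as_matrix();T[:3,3]=s["position"];return T
def wrist(r,name=None):
    s=r.state();c=r.camera("wrist");c["E"]=Tst(s)@c["hand_eye"]
    if name: cv2.imwrite(f"pics/{name}.png",c["color"][:,:,::-1])
    return s,c
def rel(s,p,yaw_y,tool_tip=0.155):
    """shift (tool axes) and turn to bring the grasp point to p, pointing down, closing line at world yaw yaw_y"""
    T=Tst(s); best=None
    for k in(0,np.pi):
        y=np.array([np.cos(yaw_y+k),np.sin(yaw_y+k),0]);z=np.array([0,0,-1.]);M=np.c_[np.cross(y,z),y,z]
        v=R.from_matrix(T[:3,:3].T@M).as_rotvec()
        if best is None or np.linalg.norm(v)<np.linalg.norm(best):best=v
    d=T[:3,:3].T@(np.array(p)+[0,0,tool_tip]-T[:3,3])
    print("shift mm",np.round(d*1e3,1),"units",np.round(d/.5,4),"turn deg",np.round(np.degrees(best),2),"units",np.round(best/2/np.pi,4))
E
python3 - <<'E'
import numpy as np,cv2
from h import *
from station import r
c=np.load("top.npz");K,E=c["K"],c["extrinsics"]
cr=c["color"][160:310,130:330,::-1];cv2.imwrite("pics/crop0.png",cv2.resize(cr,None,fx=4,fy=4,interpolation=cv2.INTER_CUBIC))
for n,uv,z in[("knob",(286,205),.049),("fork tab?",(228,201),.06),("seat",(258,277),.037),("mould",(171,263),.042),("corners",[(221,175),(314,179),(211,301),(307,304)],.012)]:print(n,np.round(ray(K,E,uv,z),4).tolist())
s=r.state();print(np.round(Tst(s),3).tolist())
s,w=wrist(r);print(np.round(w["hand_eye"],4).tolist(),w["K"].tolist())
E
```

```text
knob [[0.5471, 0.0896, 0.049]]
fork tab? [[0.5529, 0.1791, 0.06]]
seat [[0.4341, 0.1357, 0.037]]
mould [[0.4578, 0.2724, 0.042]]
corners [[0.6029, 0.1986, 0.012], [0.5946, 0.0452, 0.012], [0.3959, 0.2154, 0.012], [0.3891, 0.0589, 0.012]]
[[-0.935, 0.354, -0.001, 0.186], [0.354, 0.935, -0.001, 0.491], [0.0, -0.001, -1.0, 0.404], [0.0, 0.0, 0.0, 1.0]]
[[0.0003, 0.9538, 0.3003, 0.0765], [1.0, -0.0004, 0.0, 0.0008], [0.0001, 0.3003, -0.9538, 0.0296], [0.0, 0.0, 0.0, 1.0]] [[379.4637088413211, 0.0, 315.78901294194526], [0.0, 379.4637088413211, 244.38987658399296], [0.0, 0.0, 1.0]]
```

View pics/crop0.png

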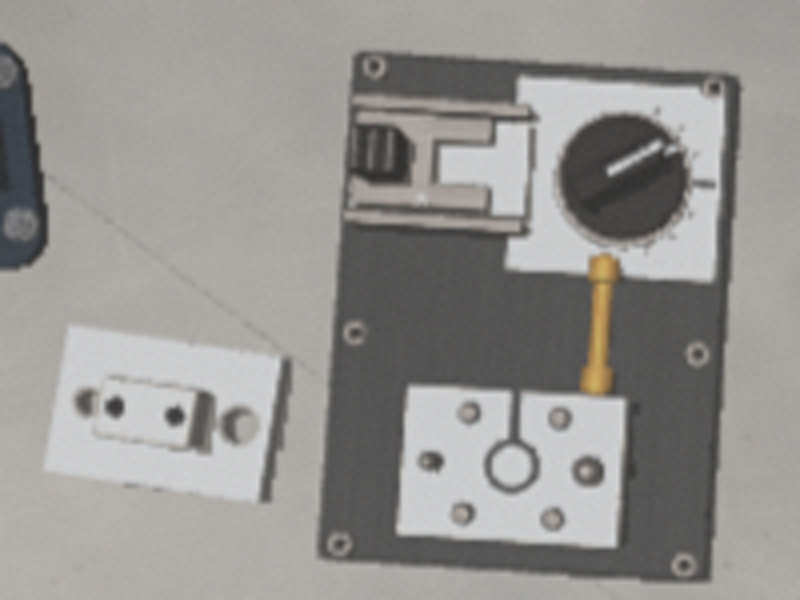

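The crop shows the mould half with its large hole at crop (240,426) and its small hole at (88,402). The thick dowel is at (588,471), the thin one at (430,461), and the pointer is up-right of the black mark at (705,183). Before moving, I'll check the lamp against the arm shape in the scene view.

```bash
python3 - <<'E'
import numpy as np,cv2
from h import *
c=np.load("top.npz");K,E=c["K"],c["extrinsics"]
f=lambda p:np.array(p)/4.+[130-.375,160-.375]
def P(p,z):return ray(K,E,f(p),z)
sc=P([(374,66),(714,87),(339,543),(683,565)],.012)
ex=(sc[0]-sc[1]+sc[2]-sc[3]);yaw=np.arctan2(ex[1],ex[0]);print("fixture x yaw",np.degrees(yaw),"centre",sc.mean(0), "sides",np.linalg.norm(sc[0]-sc[1]),np.linalg.norm(sc[0]-sc[2]))
d=P([(588,471),(430,461)],.058);print("dowel tops",d,np.linalg.norm(d[0]-d[1]))
h=P([(240,426),(88,402)],.016);v=h[1]-h[0];print("holes",h,np.linalg.norm(v),np.degrees(np.arctan2(v[1],v[0])))
rb=P([(104,378),(200,390),(190,449),(95,437)],.042);print("rib",rb.mean(0))
k=P([(610,173),(660,146)],.049);v=k[0]-k[1];print("pointer",np.degrees(np.arctan2(v[1],v[0])),"knob disc",P((622,180),.023))
print("tab",P((380,152),.06))
E
```

```text
fixture x yaw 85.73729265357822 centre [0.49776817 0.13241142 0.012     ] sides 0.1405188172294511 0.1965690495232709
dowel tops [[0.43311224 0.1044762  0.058     ]
 [0.43772097 0.16567125 0.058     ]] 0.06136834968100344
holes [[0.45308102 0.24923031 0.016     ]
 [0.46357946 0.31098081 0.016     ]] 0.06263657926472518 80.35118103078395
rib [0.4578919  0.27960367 0.042     ]
pointer 117.9320934561271 knob disc [[0.55112575 0.09256859 0.023     ]]
tab [[0.55820691 0.18437815 0.06      ]]
```

View pics/scene0.png

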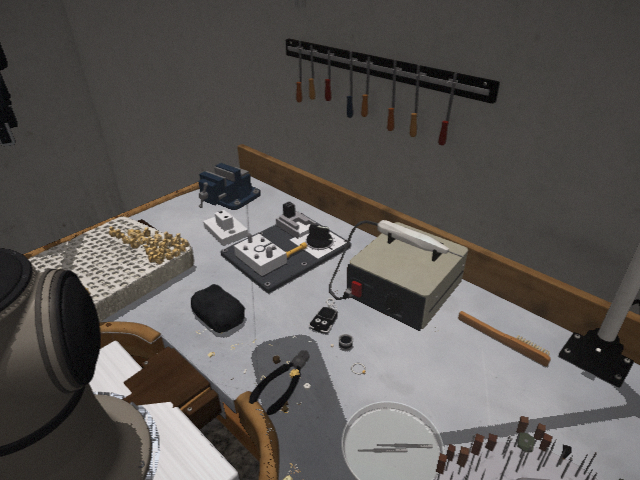

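The scene view shows the arm at lower left; the lamp pole is at right, and the lamp head isn't in frame. I'll go over the mould half first, since that's clear of the lamp, and measure the forearm from there.

apply_moves(steps=[[[-0.065,-0.0224,0.016],[0,0,0]],[[-0.065,-0.0224,0.016],[0,0,0]],[[-0.065,-0.0224,0.016],[0,0,0]],[[-0.065,-0.0224,0.016],[0,0,0]],[[-0.065,-0.0224,0.016],[0,0,0]]], jaw=0.5)

```text
time: 0.57
position: [0.3188, 0.38, 0.3642]
tool_rot: [-0.564, -3.09, 0.0]
contact_force: [-0.3, 0.7, -0.8]
opening: 0.504
grasp_force: 0.0
```

apply_moves(steps=[[[-0.065,-0.0224,0.016],[0,0,0]],[[-0.065,-0.0224,0.016],[0,0,0]],[[-0.065,-0.0224,0.016],[0,0,0]],[[-0.065,-0.0224,0.016],[0,0,0]],[[-0.065,-0.0224,0.016],[0,0,0]]])

```text
time: 0.98
position: [0.4512, 0.2699, 0.3242]
tool_rot: [-0.565, -3.09, 0.0]
contact_force: [-0.8, 0.6, -0.3]
opening: 0.5
grasp_force: 0.0
```

```bash
python3 - <<'E'
import numpy as np,cv2
from h import *
from station import r
s=r.state();print({k:np.round(s[k],3).tolist() for k in("time","joint_pos","position","tool_rot")})
s,w=wrist(r)
c0=np.load("top.npz");c=r.camera("top")
pa=cv2.resize(w["color"],(560,420));pb=cv2.resize(c["color"],(240,180))
out=np.zeros((600,560,3),np.uint8);out[:420]=pa;out[420:,:240]=pb
s2=r.camera("scene");out[420:,240:480]=cv2.resize(s2["color"],(240,180))
cv2.imwrite("pics/m1.png",out[:,:,::-1])
def cloud(c):
    v,u=np.mgrid[:480,:640];d=c["depth"];K,E=c["K"],c["extrinsics"]
    p=np.stack([(u-K[0,2])*d/K[0,0],-(v-K[1,2])*d/K[1,1],-d],-1)@E[:3,:3].T+E[:3,3];p[d==0]=np.nan;return p
p0=cloud(c0)
lamp=(p0[...,2]>.5)
L=p0[lamp];print("lamp pts",len(L),L.min(0),L.max(0))
m=(lamp&(p0[...,2]<.63)).astype(np.uint8);cs,_=cv2.findContours(m,0,2);b=max(cs,key=cv2.contourArea);q=cv2.approxPolyDP(b,8,True)[:,0];print("lamp poly",[np.round(p0[y,x],3).tolist() for x,y in q])
q1=s["joint_pos"][0];Rz=R.from_euler("z",-q1).as_matrix()
for n,cc in(("top",c),("scene",s2)):
    p=cloud(cc)@Rz.T; 
    for x in np.arange(.1,.6,.05):
        o=p[(abs(p[...,0]-x)<.01)&(p[...,2]>.3)&(abs(p[...,1])<.2)]
        if n=="top": o=p[(abs(p[...,0]-x)<.01)&(p[...,2]>.25)&(abs(p[...,1])<.2)]
        if len(o)>5: print(n,round(x,2),len(o),"lat",np.round(np.percentile(o[:,1],[1,99]),3),"z",np.round(np.percentile(o[:,2],[1,99]),3))
E
```

```text
{'time': 0.983, 'joint_pos': [0.393, 0.423, 1.64, 0.0, 1.079, -0.816], 'position': [0.451, 0.27, 0.324], 'tool_rot': [-0.565, -3.09, 0.0]}
lamp pts 29699 [ 0.31713396 -0.14861695  0.57557515] [0.39867847 0.03985731 0.60013427]
lamp poly [[0.332, 0.04, 0.577], [0.319, 0.038, 0.592], [0.318, -0.141, 0.595], [0.324, -0.149, 0.579], [0.398, -0.013, 0.577], [0.389, 0.01, 0.577]]
top 0.3 5665 lat [-0.199 -0.096] z [0.593 0.596]
top 0.35 4806 lat [-0.182  0.028] z [0.529 0.596]
top 0.4 5384 lat [0.014 0.076] z [0.499 0.59 ]
top 0.45 797 lat [0.011 0.031] z [0.498 0.522]
top 0.5 4687 lat [0.003 0.092] z [0.26  0.508]
top 0.55 1879 lat [0.004 0.072] z [0.31  0.506]
scene 0.5 1970 lat [0.006 0.124] z [0.302 0.451]
scene 0.55 42 lat [0.009 0.055] z [0.31  0.445]
```

View pics/m1.png

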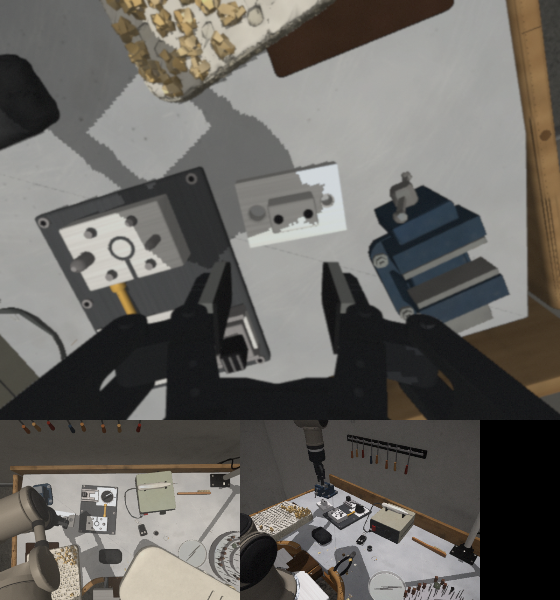

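The wrist view shows the mould half at about (290,205), large hole at (257,213) and small at (327,198), plus the fixture at left and the fork tab at (232,350). At the knob, the forearm's right edge would come under the lamp corner (0.33, 0.04). So I'll tilt the tool 15° about its closing line, with the wrist to the left, which keeps the forearm left of the lamp.

```bash
cat >> h.py <<'E'
def pose(p,yaw,tilt=0,tip=0.155):
    """TCP pose: grasp point at p, closing line at azimuth yaw (deg), tilt (deg) about tool y"""
    a=np.radians(yaw);y=np.array([np.cos(a),np.sin(a),0]);z=np.array([0,0,-1.])
    M=np.c_[np.cross(y,z),y,z]@R.from_euler("y",tilt,degrees=True).as_matrix()
    T=np.eye(4);T[:3,:3]=M;T[:3,3]=np.array(p)-M[:,2]*tip;return T
def rows(T0,T1,n,grasp=True,tip=0.155):
    """n rows, grasp point straight, turn uniform"""
    v=R.from_matrix(T0[:3,:3].T@T1[:3,:3]).as_rotvec();o=np.array([0,0,tip if grasp else 0])
    g0=T0[:3,:3]@o+T0[:3,3];g1=T1[:3,:3]@o+T1[:3,3];T=T0.copy();out=[]
    for i in range(1,n+1):
        N=np.eye(4);N[:3,:3]=T0[:3,:3]@R.from_rotvec(v*i/n).as_matrix();N[:3,3]=g0+(g1-g0)*i/n-N[:3,:3]@o
        d=T[:3,:3].T@(N[:3,3]-T[:3,3])/.5;w=v/n/2/np.pi
        out.append([np.round(d,4).tolist(),np.round(w,4).tolist()]);T=N
    print("mm/row",round(np.linalg.norm(g1-g0)/n*1e3,1),"deg/row",round(np.degrees(np.linalg.norm(v))/n,2))
    for i in range(0,n,5):print(out[i:i+5])
def yawof(T): return np.degrees(np.arctan2(T[1,1],T[0,1]))
E
python3 - <<'E'
from h import *
from station import r
s=r.state()
rows(Tst(s),pose((.5511,.0926,.10),28,-15),10)
E
```

```text
mm/row 21.4 deg/row 4.36
[[[-0.0236, -0.0227, 0.0138], [0.0015, -0.004, 0.0113]], [[-0.025, -0.0203, 0.0149], [0.0015, -0.004, 0.0113]], [[-0.0262, -0.0178, 0.0159], [0.0015, -0.004, 0.0113]], [[-0.0272, -0.0152, 0.017], [0.0015, -0.004, 0.0113]], [[-0.028, -0.0125, 0.018], [0.0015, -0.004, 0.0113]]]
[[[-0.0286, -0.0098, 0.019], [0.0015, -0.004, 0.0113]], [[-0.0289, -0.007, 0.0201], [0.0015, -0.004, 0.0113]], [[-0.029, -0.0042, 0.0211], [0.0015, -0.004, 0.0113]], [[-0.0289, -0.0014, 0.022], [0.0015, -0.004, 0.0113]], [[-0.0286, 0.0014, 0.023], [0.0015, -0.004, 0.0113]]]
```

apply_moves(steps=[[[-0.0236,-0.0227,0.0138],[0.0015,-0.004,0.0113]],[[-0.025,-0.0203,0.0149],[0.0015,-0.004,0.0113]],[[-0.0262,-0.0178,0.0159],[0.0015,-0.004,0.0113]],[[-0.0272,-0.0152,0.017],[0.0015,-0.004,0.0113]],[[-0.028,-0.0125,0.018],[0.0015,-0.004,0.0113]]])

```text
time: 1.55
position: [0.487, 0.1995, 0.289]
tool_rot: [1.065, 2.831, -0.104]
contact_force: [0.5, -0.1, 0.5]
opening: 0.501
grasp_force: 0.0
```

```bash
cat >> h.py <<'E'
def gap(r):
    """gap between arm (right edge, near lamp) and lamp, from the top view"""
    c=r.camera("top");v,u=np.mgrid[:480,:640];d=c["depth"].astype(float);K,E=c["K"],c["extrinsics"]
    p=np.stack([(u-K[0,2])*d/K[0,0],-(v-K[1,2])*d/K[1,1],-d],-1)@E[:3,:3].T+E[:3,3]
    c0=np.load("top.npz");new=(d>0)&(d<c0["depth"]-.03)&(p[...,2]>.3)
    for x in(.30,.33,.36,.40,.45):
        o=p[new&(abs(p[...,0]-x)<.008)]
        if len(o)>5:
            i=np.argsort(o[:,1])[len(o)//50];print("x",x,"min y",round(o[i,1],3),"z there",round(o[i,2],3),"z max",round(o[:,2].max(),3))
    return c
E
python3 - <<'E'
from h import *
from station import r
s=r.state();print(np.round(s["joint_pos"],3),s["position"]);gap(r)
rows(Tst(s),pose((.5511,.0926,.10),28,-15),5)
E
```

```text
[ 0.276  0.461  1.696 -0.154  0.939 -0.487] [0.4869715  0.19949244 0.28901029]
x 0.33 min y 0.12 z there 0.543 z max 0.611
x 0.36 min y 0.116 z there 0.509 z max 0.582
x 0.4 min y 0.129 z there 0.5 z max 0.556
x 0.45 min y 0.144 z there 0.466 z max 0.483
mm/row 22.0 deg/row 4.38
[[[-0.0295, -0.0102, 0.0197], [0.0015, -0.0039, 0.0114]], [[-0.0299, -0.0073, 0.0207], [0.0015, -0.0039, 0.0114]], [[-0.03, -0.0044, 0.0217], [0.0015, -0.0039, 0.0114]], [[-0.0299, -0.0015, 0.0227], [0.0015, -0.0039, 0.0114]], [[-0.0296, 0.0014, 0.0236], [0.0015, -0.0039, 0.0114]]]
```

apply_moves(steps=[[[-0.0295,-0.0102,0.0197],[0.0015,-0.0039,0.0114]],[[-0.0299,-0.0073,0.0207],[0.0015,-0.0039,0.0114]],[[-0.03,-0.0044,0.0217],[0.0015,-0.0039,0.0114]],[[-0.0299,-0.0015,0.0227],[0.0015,-0.0039,0.0114]],[[-0.0296,0.0014,0.0236],[0.0015,-0.0039,0.0114]]], jaw=0.45)

```text
time: 2.02
position: [0.5327, 0.1284, 0.2496]
tool_rot: [1.498, 2.497, -0.196]
contact_force: [0.1, -0.1, 0.3]
opening: 0.452
grasp_force: 0.0
```

```bash
python3 - <<'E'
from h import *
from station import r
s,w=wrist(r,"w2");print(np.round(s["joint_pos"],3),s["position"]);gap(r);np.savez("w2.npz",**w)
T=Tst(s);print(yawof(T),T[:3,2],T[:3,3]+.155*T[:3,2])
print("expected knob px",proj(w["K"],w["E"],(.5511,.0926,.049)))
E
```

```text
[ 0.159  0.548  1.685 -0.33   0.85  -0.119] [0.53269453 0.12836747 0.24964584]
x 0.33 min y 0.078 z there 0.588 z max 0.631
x 0.36 min y 0.083 z there 0.557 z max 0.611
x 0.4 min y 0.074 z there 0.472 z max 0.56
x 0.45 min y 0.088 z there 0.473 z max 0.523
28.07826309047083 [ 0.12149053 -0.22689162 -0.96631271] [0.55152556 0.09319927 0.09986737]
expected knob px [[312.76460771 261.87129038]]
```

View pics/w2.png

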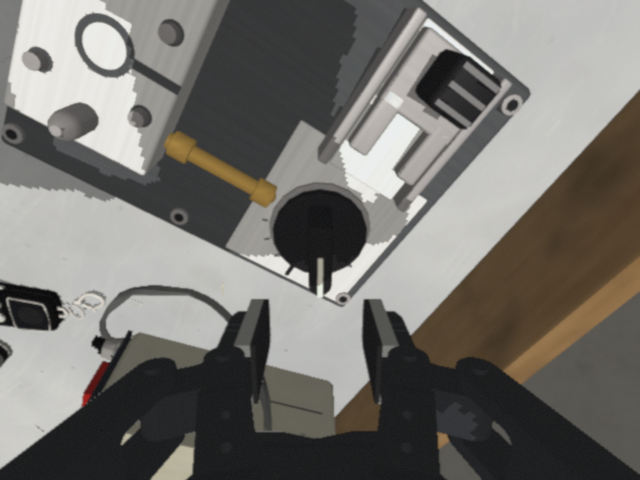

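The knob disc is centred at about (320,230), the bar runs straight down the image to its pointer end at (320,297), and the long mark is at (289,268). I'll correct for the offset.

```bash
python3 - <<'E'
from h import *
c=np.load("w2.npz");K,E=c["K"],c["E"]
g=cv2.cvtColor(c["color"],cv2.COLOR_RGB2GRAY)
# pointer line
m=np.zeros_like(g);m[245:300,310:330]=(g[245:300,310:330]>110);ys,xs=np.nonzero(m);print("ptr px",xs.min(),xs.max(),ys.min(),ys.max(),xs[ys<275].mean(),xs[ys>=275].mean())
P=ray(K,E,[(319.5,207),(320,258),(320,297)],.049);print("bar far/ptr start/end",np.round(P,4),np.linalg.norm(P[0]-P[2]))
print("disc",ray(K,E,[(320,230),(271,230),(369,230),(320,190),(320,271)],.023))
v=P[1]-P[2];print("bar az",np.degrees(np.arctan2(v[1],v[0])))
tab=ray(K,E,[(441,72)],.06);print("tab",tab)
d=ray(K,E,[(289,268)],.014);print("mark",d)
sc=ray(K,E,[(12,133),(343,299),(512,104)],.012);print(sc,np.linalg.norm(sc[0]-sc[1]),np.linalg.norm(sc[1]-sc[2]))
for a in(sc[0]-sc[1],sc[2]-sc[1]):print(np.degrees(np.arctan2(a[1],a[0])))
E
```

```text
ptr px 310 329 258 299 320.0 319.5532786885246
bar far/ptr start/end [[0.5398 0.1205 0.049 ]
 [0.5531 0.0963 0.049 ]
 [0.5649 0.0746 0.049 ]] 0.0522796815487082
disc [[0.55307075 0.09693963 0.023     ]
 [0.52958118 0.08440798 0.023     ]
 [0.57656393 0.10947322 0.023     ]
 [0.54183488 0.11768729 0.023     ]
 [0.56621973 0.0726593  0.023     ]]
bar az 118.43770305806122
tab [[0.54924524 0.19022681 0.06      ]]
mark [[0.55173636 0.05997728 0.014     ]]
[[0.39434374 0.06828961 0.012     ]
 [0.59411676 0.05277564 0.012     ]
 [0.60408263 0.19593205 0.012     ]] 0.2003745079767726 0.1435028855002492
175.55943531154327
86.01776539207489
```

```bash
python3 - <<'E'
from h import *
from station import r
A=pose((.553,.0966,.047),28.4,-15);rows(Tst(r.state()),A,5)
rows(A,pose((.553,.0966,.047),-4.2,-15),10)
E
```

```text
mm/row 10.4 deg/row 0.07
[[[0.0067, 0.0012, 0.0197], [-0.0001, -0.0001, -0.0002]], [[0.0067, 0.0012, 0.0197], [-0.0001, -0.0001, -0.0002]], [[0.0067, 0.0012, 0.0197], [-0.0001, -0.0001, -0.0002]], [[0.0067, 0.0012, 0.0197], [-0.0001, -0.0001, -0.0002]], [[0.0067, 0.0012, 0.0197], [-0.0001, -0.0001, -0.0002]]]
mm/row 0.0 deg/row 3.26
[[[-0.0001, 0.0046, 0.0], [0.0023, 0.0, 0.0087]], [[-0.0001, 0.0046, 0.0], [0.0023, 0.0, 0.0087]], [[-0.0001, 0.0046, 0.0], [0.0023, 0.0, 0.0087]], [[-0.0001, 0.0046, 0.0], [0.0023, 0.0, 0.0087]], [[-0.0001, 0.0046, 0.0], [0.0023, 0.0, 0.0087]]]
[[[-0.0001, 0.0046, 0.0], [0.0023, 0.0, 0.0087]], [[-0.0001, 0.0046, 0.0], [0.0023, 0.0, 0.0087]], [[-0.0001, 0.0046, 0.0], [0.0023, 0.0, 0.0087]], [[-0.0001, 0.0046, 0.0], [0.0023, 0.0, 0.0087]], [[-0.0001, 0.0046, 0.0], [0.0023, 0.0, 0.0087]]]
```

apply_moves(steps=[[[0.0067,0.0012,0.0197],[0,0,0]],[[0.0067,0.0012,0.0197],[0,0,0]],[[0.0067,0.0012,0.0197],[0,0,0]],[[0.0067,0.0012,0.0197],[0,0,0]],[[0.0067,0.0012,0.0197],[0,0,-0.001]]])

```text
time: 2.53
position: [0.5335, 0.133, 0.1965]
tool_rot: [1.487, 2.505, -0.197]
contact_force: [-0.7, -0.3, 0.4]
opening: 0.449
grasp_force: 0.0
```

apply_moves(steps=[[[0,0,0],[0,0,0]],[[0,0,0],[0,0,0]],[[0,0,0],[0,0,0]],[[0,0,0],[0,0,0]],[[0,0,0],[0,0,0]]], jaw=0, force=30)

```text
time: 2.95
position: [0.5334, 0.1322, 0.1973]
tool_rot: [1.49, 2.505, -0.198]
contact_force: [-0.9, -0.0, -7.4]
opening: 0.13
grasp_force: 32.1
```

apply_moves(steps=[[[0,0,0],[0,0,0]],[[0,0,0],[0,0,0]],[[0,0,0],[0,0,0]],[[0,0,0],[0,0,0]],[[0,0,0],[0,0,0]]])

```text
time: 3.37
position: [0.5334, 0.1322, 0.1973]
tool_rot: [1.49, 2.505, -0.198]
contact_force: [-4.0, 0.7, -10.0]
opening: 0.129
grasp_force: 31.8
```

apply_moves(steps=[[[0,0.0046,0],[0.0023,0,0.0087]],[[0,0.0046,0],[0.0023,0,0.0087]],[[0,0.0046,0],[0.0023,0,0.0087]],[[0,0.0046,0],[0.0023,0,0.0087]],[[0,0.0046,0],[0.0023,0,0.0087]]])

```text
time: 3.78
position: [0.5448, 0.1366, 0.1973]
tool_rot: [1.84, 2.28, -0.242]
contact_force: [-0.2, -0.9, -13.1]
opening: 0.129
grasp_force: 31.2
```

apply_moves(steps=[[[0,0.0046,0],[0.0023,0,0.0087]],[[0,0.0046,0],[0.0023,0,0.0087]],[[0,0.0046,0],[0.0023,0,0.0087]],[[0,0.0046,0],[0.0023,0,0.0087]],[[0,0.0046,0],[0.0023,0,0.0087]]])

```text
time: 4.2
position: [0.5569, 0.1375, 0.1973]
tool_rot: [2.158, 2.012, -0.281]
contact_force: [1.8, -2.1, -14.9]
opening: 0.132
grasp_force: 30.9
```

```bash
python3 - <<'E'
from h import *
from station import r
s,w=wrist(r,"w3");np.savez("w3.npz",**w);print(np.round(s["joint_pos"],3),s["contact_force"],s["moment"]);c=gap(r)
T=Tst(s);print("yaw",yawof(T),T[:3,3]+.155*T[:3,2])
o=np.vstack([w["color"][120:400,120:520],cv2.resize(c["color"][160:230,200:330],(400,215),interpolation=cv2.INTER_CUBIC)]);cv2.imwrite("pics/m3.png",o[:,:,::-1])
E
```

```text
[ 0.17   0.688  1.587 -0.312  0.952  0.433] [  1.80813859  -2.05969065 -14.9473935 ] [ 0.33003812 -0.58170976  0.16413552]
x 0.33 min y 0.054 z there 0.601 z max 0.641
x 0.36 min y 0.067 z there 0.623 z max 0.654
x 0.4 min y 0.094 z there 0.51 z max 0.581
x 0.45 min y 0.088 z there 0.423 z max 0.513
yaw -3.993412059130162 [0.55427039 0.09765702 0.04748235]
```

View pics/m3.png

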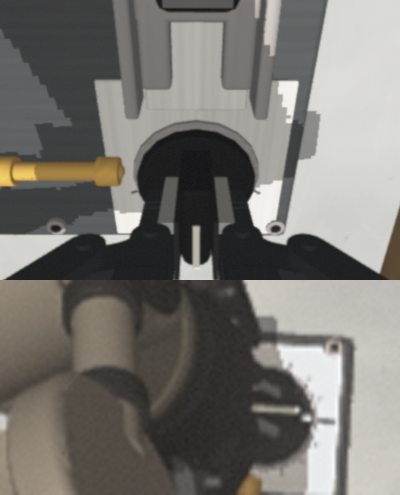

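The top crop shows the pointer line at (250–298, 410) and the long mark at (315–333, 421). The wrist view shows the bar between the fork prongs. I'll work out the angle.

```bash
python3 - <<'E'
from h import *
from station import r
c=r.camera("top");K,E=c["K"],c["extrinsics"];g=cv2.cvtColor(c["color"],cv2.COLOR_RGB2GRAY).astype(float)
az=lambda v:np.degrees(np.arctan2(v[1],v[0]))
# pointer: bright pixels
m=np.zeros(g.shape,np.uint8);m[196:208,280:299]=g[196:208,280:299]>130
n,l,st,_=cv2.connectedComponentsWithStats(m);i=1+st[1:,4].argmax();ys,xs=np.nonzero(l==i);w=g[ys,xs];print(st[i])
A=np.polyfit(xs,ys,1,w=w);px=[(282,np.polyval(A,282)),(297,np.polyval(A,297))]
P=ray(K,E,px,.049);print("pointer",px,P,"bar x az",az(P[0]-P[1]))
q=g[200:212,301:310];print(q.astype(int))
W=np.load("w3.npz");K,E=W["K"],W["E"];gw=cv2.cvtColor(W["color"],cv2.COLOR_RGB2GRAY)
m=np.zeros(gw.shape,np.uint8);m[340:395,300:335]=gw[340:395,300:335]>120
n,l,st,_=cv2.connectedComponentsWithStats(m);i=1+st[1:,4].argmax();ys,xs=np.nonzero(l==i);print(st[i]);A=np.polyfit(ys,xs,1)
P=ray(K,E,[(np.polyval(A,347),347),(np.polyval(A,385),385)],.049);print("wrist pointer",P,az(P[0]-P[1]))
# fork prong/inner edges & screws for fixture direction
sc=ray(K,E,[(177,348),(396,347)],.012);print(sc,"fixture y az",az(sc[0]-sc[1]),np.linalg.norm(sc[0]-sc[1]))
E
```

```text
[283 201  14   2  21]
pointer [(282, np.float64(201.4813526977639)), (297, np.float64(201.93939284186982))] [[0.55271489 0.09581812 0.049     ]
 [0.55172882 0.07214112 0.049     ]] bar x az 87.61521342441412
[[185 205 229 235 235 235 235 237 237]
 [165 191 231 236 236 235 234 237 237]
 [111 168 230 237 236 235 235 236 237]
 [ 98 163 230 237 235 234 236 237 237]
 [125 162 210 223 223 224 228 231 236]
 [131 158 153 145 143 145 168 185 230]
 [104 155 174 164 140 135 139 156 226]
 [138 158 227 235 218 215 215 221 234]
 [182 188 230 237 237 235 236 237 237]
 [184 223 233 235 235 236 235 238 232]
 [159 228 237 235 234 235 234 236 214]
 [156 228 235 234 234 235 235 237 207]]
[300 346  33  49 694]
wrist pointer [[0.55468722 0.09529714 0.049     ]
 [0.55315619 0.07321261 0.049     ]] 86.03425099776277
[[0.48034344 0.05933623 0.012     ]
 [0.5931579  0.05205944 0.012     ]] fixture y az 176.30940559132839 0.11304889280642752
```

The pointer azimuth is 86.0° from the gripper and wrist view, against a fixture x of about 85.8°, so the knob is set. I'll release it and move off.

apply_moves(steps=[[[0,0,0],[0,0,0]],[[0,0,0],[0,0,0]],[[0,0,0],[0,0,0]],[[0,0,-0.02],[0,0,0]],[[0,0,-0.04],[0,0,0]]], jaw=0.45)

```text
time: 4.77
position: [0.5559, 0.1453, 0.2264]
tool_rot: [2.157, 2.016, -0.287]
contact_force: [-0.3, -0.0, -0.1]
opening: 0.45
grasp_force: 0.0
```

apply_moves(steps=[[[0,0,-0.05],[0,0,0]],[[0.03,0,-0.04],[0,0,0]],[[0.04,0,0],[0,0,0]],[[0.04,0,0],[0,0,0]],[[0.03,0,0],[0,0,0]]])

```text
time: 5.18
position: [0.5619, 0.2262, 0.2538]
tool_rot: [2.155, 2.015, -0.279]
contact_force: [0.4, -0.2, -0.7]
opening: 0.446
grasp_force: 0.0
```

```bash
python3 - <<'E'
from h import *
from station import r
s,w=wrist(r,"w4");np.savez("w4.npz",**w);T=Tst(s);print(np.round(s["joint_pos"],3),s["contact_force"],"yaw",yawof(T),T[:3,3]+.155*T[:3,2])
print(proj(w["K"],w["E"],[(.5602,.1883,.06),(.5535,.097,.049)]))
E
```

```text
[ 0.312  0.666  1.433 -0.264  1.152  0.5  ] [ 0.43902644 -0.22628847 -0.72871408] yaw -3.818021484051625 [0.55947438 0.18654975 0.10402437]
[[315.79473121 267.2452723 ]
 [314.74382803 375.9322864 ]]
```

View pics/w4.png

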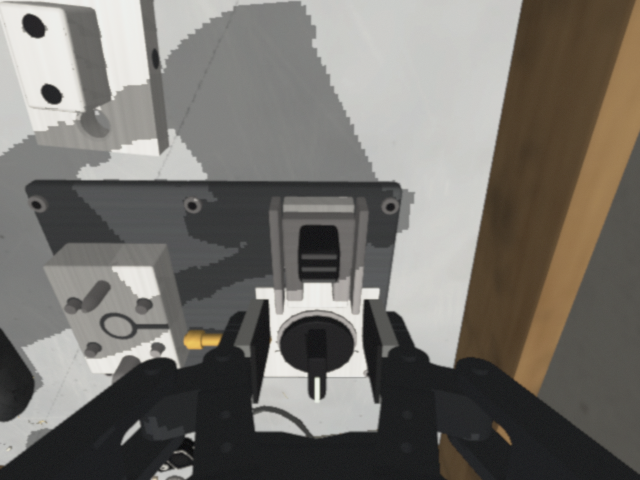

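The tab top is centred at about (320,266), against an expected (316,267). The pointer at (317,385) lines up with the fork slot.

```bash
python3 - <<'E'
from h import *
from station import r
c=np.load("w4.npz");K,E=c["K"],c["E"]
P=ray(K,E,[(320,266),(302,266),(338,266)],.06);print(P)
sc=ray(K,E,[(38,205),(390,206)],.012);v=sc[0]-sc[1];print(np.degrees(np.arctan2(v[1],v[0])),np.linalg.norm(v))
k=ray(K,E,[(317.5,345)],.023);print("disc",k)
P=P[0];P[2]=.057
A=pose(P,-4,-15);rows(Tst(r.state()),A,5)
B=pose(P-np.array([.0698,.9976,0])*.047,-4,-15);rows(A,B,10)
E
```

```text
[[0.5622237  0.18888597 0.06      ]
 [0.55376685 0.18945892 0.06      ]
 [0.5706824  0.18831288 0.06      ]]
175.96636448958574 0.19923486358400824
disc [[0.55533262 0.09633248 0.023     ]]
mm/row 9.2 deg/row 0.06
[[[0.0051, 0.0014, 0.0176], [0.0, -0.0001, 0.0001]], [[0.0051, 0.0014, 0.0176], [0.0, -0.0001, 0.0001]], [[0.0051, 0.0014, 0.0176], [0.0, -0.0001, 0.0001]], [[0.0051, 0.0014, 0.0176], [0.0, -0.0001, 0.0001]], [[0.0051, 0.0014, 0.0176], [0.0, -0.0001, 0.0001]]]
mm/row 4.7 deg/row 0.0
[[[-0.0091, -0.0, 0.0024], [0.0, 0.0, 0.0]], [[-0.0091, -0.0, 0.0024], [0.0, 0.0, 0.0]], [[-0.0091, -0.0, 0.0024], [0.0, 0.0, 0.0]], [[-0.0091, -0.0, 0.0024], [0.0, 0.0, 0.0]], [[-0.0091, -0.0, 0.0024], [0.0, 0.0, 0.0]]]
[[[-0.0091, -0.0, 0.0024], [0.0, 0.0, 0.0]], [[-0.0091, -0.0, 0.0024], [0.0, 0.0, 0.0]], [[-0.0091, -0.0, 0.0024], [0.0, 0.0, 0.0]], [[-0.0091, -0.0, 0.0024], [0.0, 0.0, 0.0]], [[-0.0091, -0.0, 0.0024], [0.0, 0.0, 0.0]]]
```

apply_moves(steps=[[[0.0051,0.0014,0.0176],[0,0,0]],[[0.0051,0.0014,0.0176],[0,0,0]],[[0.0051,0.0014,0.0176],[0,0,0]],[[0.0051,0.0014,0.0176],[0,0,0]],[[0.0051,0.0014,0.0176],[0,0,0]]])

```text
time: 5.65
position: [0.5655, 0.2244, 0.205]
tool_rot: [2.157, 2.014, -0.285]
contact_force: [-0.1, -1.1, -0.7]
opening: 0.448
grasp_force: 0.0
```

apply_moves(steps=[[[0,0,0],[0,0,0]],[[0,0,0],[0,0,0]],[[0,0,0],[0,0,0]],[[0,0,0],[0,0,0]],[[0,0,0],[0,0,0]]], jaw=0, force=30)

```text
time: 6.07
position: [0.5644, 0.2247, 0.2049]
tool_rot: [2.157, 2.016, -0.29]
contact_force: [-4.5, -3.0, -10.7]
opening: 0.231
grasp_force: 32.2
```

apply_moves(steps=[[[-0.0091,0,0.0024],[0,0,0]],[[-0.0091,0,0.0024],[0,0,0]],[[-0.0091,0,0.0024],[0,0,0]],[[-0.0091,0,0.0024],[0,0,0]],[[-0.0091,0,0.0024],[0,0,0]]])

```text
time: 6.48
position: [0.5627, 0.202, 0.205]
tool_rot: [2.158, 2.017, -0.287]
contact_force: [-5.0, 2.8, -12.3]
opening: 0.223
grasp_force: 32.2
```

apply_moves(steps=[[[-0.0091,0,0.0024],[0,0,0]],[[-0.0091,0,0.0024],[0,0,0]],[[-0.0091,0,0.0024],[0,0,0]],[[-0.0091,0,0.0024],[0,0,0]],[[-0.0091,0,0.0024],[0,0,0]]])

```text
time: 6.9
position: [0.5611, 0.1789, 0.2051]
tool_rot: [2.159, 2.017, -0.285]
contact_force: [-7.3, 30.1, -3.9]
opening: 0.227
grasp_force: 34.1
```

apply_moves(steps=[[[0,0,0],[0,0,0]],[[0,0,0],[0,0,0]],[[0,0,0],[0,0,0]],[[0,0,-0.02],[0,0,0]],[[0,0,-0.04],[0,0,0]]], jaw=0.5)

```text
time: 7.32
position: [0.5625, 0.1856, 0.2349]
tool_rot: [2.157, 2.015, -0.287]
contact_force: [-0.3, 0.7, -0.3]
opening: 0.498
grasp_force: 0.0
```

apply_moves(steps=[[[0,0,-0.05],[0,0,0]],[[0.04,0,-0.05],[0,0,0]],[[0.06,0,-0.02],[0,0,0]],[[0.06,0,0],[0,0,0]],[[0.06,0,0],[0,0,0]]])

```text
time: 7.73
position: [0.5715, 0.3091, 0.2679]
tool_rot: [2.156, 2.014, -0.276]
contact_force: [0.6, -0.4, -0.1]
opening: 0.503
grasp_force: 0.0
```

```bash
python3 - <<'E'
from h import *
from station import r
s,w=wrist(r,"w5");np.savez("w5.npz",**w);T=Tst(s);print("yaw",yawof(T),T[:3,3]+.155*T[:3,2])
print(proj(w["K"],w["E"],[(.559,.144,.06),(.5545,.097,.049)]))
gap(r)
E
```

```text
yaw -3.882382710717196 [0.5693445  0.26957493 0.11807568]
[[311.96790517 407.45539214]
 [310.65210794 432.2886204 ]]
x 0.33 min y 0.149 z there 0.6 z max 0.637
x 0.36 min y 0.193 z there 0.551 z max 0.6
x 0.4 min y 0.211 z there 0.52 z max 0.566
x 0.45 min y 0.223 z there 0.47 z max 0.523
```

View pics/w5.png

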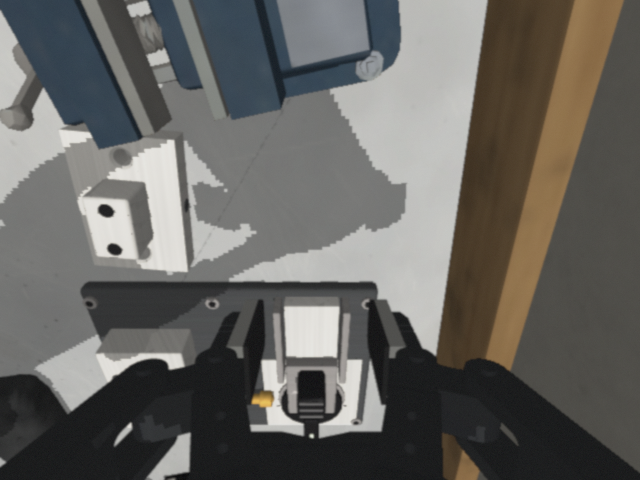

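The fork tab is at (312,408), which matches fully home, so the fork is locked. Next is the mould half, rib at about (115,220) in this view, with the vise beyond it.

```bash
python3 - <<'E'
from h import *
from station import r
rows(Tst(r.state()),pose((.46,.283,.12),-9.7,0),5)
E
```

```text
mm/row 21.7 deg/row 3.2
[[[-0.0149, -0.0427, -0.0018], [0.0004, 0.0082, 0.0034]], [[-0.0157, -0.0427, -0.0017], [0.0004, 0.0082, 0.0034]], [[-0.0165, -0.0427, -0.0016], [0.0004, 0.0082, 0.0034]], [[-0.0173, -0.0427, -0.0015], [0.0004, 0.0082, 0.0034]], [[-0.0181, -0.0426, -0.0014], [0.0004, 0.0082, 0.0034]]]
```

apply_moves(steps=[[[-0.0149,-0.0427,-0.0018],[0.0004,0.0082,0.0034]],[[-0.0157,-0.0427,-0.0017],[0.0004,0.0082,0.0034]],[[-0.0165,-0.0427,-0.0016],[0.0004,0.0082,0.0034]],[[-0.0173,-0.0427,-0.0015],[0.0004,0.0082,0.0034]],[[-0.0181,-0.0426,-0.0014],[0.0004,0.0082,0.0034]]], jaw=0.65)

```text
time: 8.25
position: [0.4597, 0.2788, 0.2764]
tool_rot: [2.407, 2.016, 0.003]
contact_force: [-0.3, 0.4, 0.6]
opening: 0.65
grasp_force: 0.0
```

```bash
python3 - <<'E'
from h import *
from station import r
s,w=wrist(r,"w6");np.savez("w6.npz",**w);T=Tst(s);print("yaw",yawof(T),T[:3,2],T[:3,3]+.155*T[:3,2])
print(proj(w["K"],w["E"],[(.46,.283,.042)]))
E
```

```text
yaw -10.090815580107588 [ 2.67247909e-03  3.75777947e-05 -9.99996428e-01] [0.46011644 0.27883683 0.12144821]
[[313.13591314 259.28248542]]
```

View pics/w6.png

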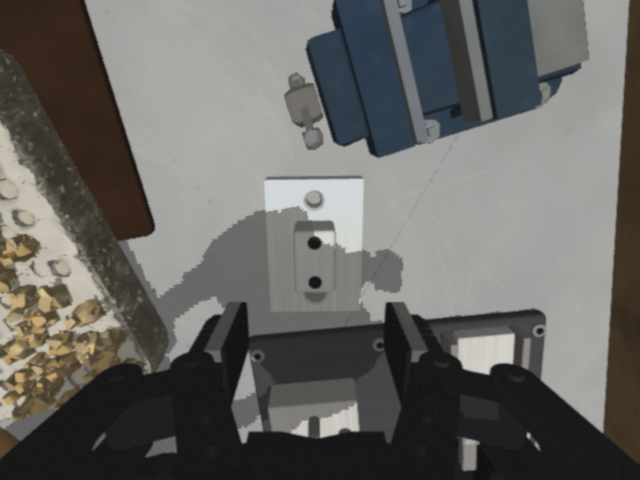

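The mould half lines up with the tool: rib holes at (315,243) and (315,282), small hole at (314,199), plate edges at u=265 and 363. I'll measure it, then look at the seat from the same relative pose so the calibration errors cancel.

```bash
python3 - <<'E'
from h import *
from station import r
c=np.load("w6.npz");K,E=c["K"],c["E"];g=cv2.cvtColor(c["color"],cv2.COLOR_RGB2GRAY)
az=lambda v:np.degrees(np.arctan2(v[1],v[0]))
m=np.zeros(g.shape,np.uint8);m[230:295,298:332]=g[230:295,298:332]<70
n,l,st,ce=cv2.connectedComponentsWithStats(m)
h=[ce[i] for i in range(1,n) if 60<st[i,4]<400];print(st[1:],h)
P=ray(K,E,h,.042);print("rib holes",P,"mid",P.mean(0),"az",az(P[np.argmax(P[:,1])]-P[np.argmin(P[:,1])]))
C=ray(K,E,[(265,178),(363,178),(363.5,311),(269.5,311)],.016);print("plate",C.mean(0),np.linalg.norm(C[0]-C[1]),np.linalg.norm(C[1]-C[2]),np.linalg.norm(C[2]-C[3]),az(C[1]-C[2]))
print("small hole (+31)",ray(K,E,(314,199),.016))
for row in(196,205,300):print(row,g[row,255:375:2].tolist())
rows(Tst(r.state()),pose((.437,.139,.13),-4,0),5)
E
```

```text
[[308 237  13  12 125]
 [309 277  12  12 119]] [array([313.912, 242.736]), array([314.60504202, 282.12605042])]
rib holes [[0.46218744 0.29268874 0.042     ]
 [0.45833913 0.26891266 0.042     ]] mid [0.46026329 0.2808007  0.042     ] az 80.80606176975081
plate [0.46097949 0.28104291 0.016     ] 0.05923276524110894 0.08929373441942542 0.06343874600420464 82.2808365711921
small hole (+31) [[0.46573724 0.31246347 0.016     ]]
196 [170, 170, 171, 172, 174, 203, 213, 212, 213, 212, 213, 213, 212, 212, 214, 213, 212, 213, 213, 213, 213, 213, 213, 213, 207, 171, 161, 163, 165, 163, 163, 163, 133, 137, 181, 211, 213, 212, 213, 213, 213, 214, 213, 214, 213, 213, 213, 214, 214, 213, 212, 213, 213, 212, 185, 164, 163, 163, 163, 163]
205 [171, 172, 171, 169, 170, 196, 213, 212, 213, 212, 212, 213, 212, 212, 213, 213, 212, 212, 211, 211, 209, 196, 207, 212, 210, 173, 154, 107, 93, 94, 93, 93, 112, 155, 186, 213, 213, 213, 213, 213, 213, 213, 212, 212, 213, 213, 212, 212, 213, 212, 212, 212, 213, 211, 179, 164, 163, 163, 163, 163]
300 [104, 104, 104, 103, 104, 105, 106, 108, 123, 126, 130, 126, 125, 125, 123, 124, 124, 123, 126, 128, 127, 127, 124, 128, 130, 119, 112, 101, 88, 85, 84, 85, 88, 103, 115, 123, 127, 124, 127, 131, 131, 126, 126, 128, 126, 125, 128, 128, 128, 129, 127, 127, 174, 165, 165, 166, 165, 165, 165, 165]
mm/row 28.1 deg/row 1.23
[[[-0.056, 0.0024, -0.0036], [-0.0001, -0.0, -0.0034]], [[-0.056, 0.0012, -0.0036], [-0.0001, -0.0, -0.0034]], [[-0.056, -0.0, -0.0036], [-0.0001, -0.0, -0.0034]], [[-0.056, -0.0012, -0.0036], [-0.0001, -0.0, -0.0034]], [[-0.056, -0.0024, -0.0036], [-0.0001, -0.0, -0.0034]]]
```

apply_moves(steps=[[[-0.056,0.0024,-0.0036],[0,0,-0.0034]],[[-0.056,0.0012,-0.0036],[0,0,-0.0034]],[[-0.056,0,-0.0036],[0,0,-0.0034]],[[-0.056,-0.0012,-0.0036],[0,0,-0.0034]],[[-0.056,-0.0024,-0.0036],[0,0,-0.0034]]])

```text
time: 8.72
position: [0.4419, 0.1392, 0.2857]
tool_rot: [2.291, 2.144, -0.001]
contact_force: [0.7, -0.4, -0.9]
opening: 0.648
grasp_force: 0.0
```

```bash
python3 - <<'E'
from h import *
from station import r
s,w=wrist(r,"w7");np.savez("w7.npz",**w);T=Tst(s);print("yaw",yawof(T),T[:3,2],T[:3,3]+.155*T[:3,2])
print(proj(w["K"],w["E"],[(.437,.139,.037),(.434,.108,.058),(.439,.17,.058)]));gap(r)
cv2.imwrite("pics/w7c.png",cv2.resize(w["color"][140:380,200:440,::-1],(600,600),interpolation=cv2.INTER_CUBIC))
E
```

```text
yaw -3.8046756493360663 [ 0.00216183 -0.00306288 -0.99999297] [0.44223842 0.13867871 0.13068472]
[[305.95528572 257.18022642]
 [303.95806209 319.51810202]
 [304.53464262 215.51959918]]
x 0.3 min y 0.058 z there 0.527 z max 0.559
x 0.33 min y 0.062 z there 0.538 z max 0.593
x 0.36 min y 0.065 z there 0.552 z max 0.555
x 0.4 min y 0.07 z there 0.465 z max 0.484
x 0.45 min y 0.069 z there 0.447 z max 0.476
```

View pics/w7c.png

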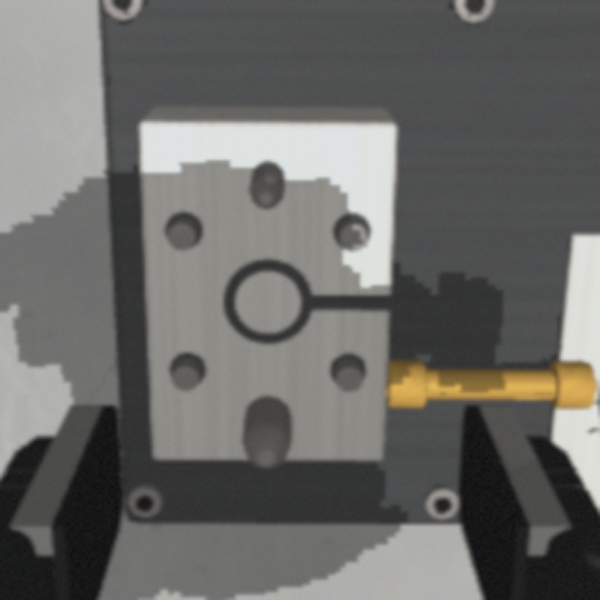

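The ring centre is at crop (268,301) and the seat face corners are at (140,122), (396,122), (384,459) and (153,459). The dowels lean down the image with bases near (267,180) and (268,410).

```bash
python3 - <<'E'
from h import *
from station import r
c=np.load("w7.npz");K,E=c["K"],c["E"]
az=lambda v:np.degrees(np.arctan2(v[1],v[0]))
f=lambda p:(np.array(p,float)+.5)/2.5-.5+[200,140]
print("ring",ray(K,E,f((268,301)),.037))
C=ray(K,E,f([(140,122),(396,122),(384.5,459.5),(152.5,459.5)]),.037)
print("face",C.mean(0),[round(np.linalg.norm(C[i]-C[(i+1)%4]),4) for i in range(4)],az(C[0]-C[3]),az(C[1]-C[2]),az(C[0]-C[1]),az(C[3]-C[2]))
S=ray(K,E,f([(123,3),(474,4),(145,503),(442,505)]),.012);print("screws",az(S[0]-S[1]),az(S[0]-S[2]),az(S[1]-S[3]),az(S[2]-S[3]))
# ring by threshold
g=cv2.cvtColor(c["color"],cv2.COLOR_RGB2GRAY);m=np.zeros(g.shape,np.uint8);m[240:282,285:329]=g[240:282,285:329]<90
m=m.copy();cs,_=cv2.findContours(m,cv2.RETR_CCOMP,cv2.CHAIN_APPROX_NONE)
for q in cs:
    if len(q)>40:
        e=cv2.fitEllipse(q);print(e,ray(K,E,e[0],.037))
# dowel top ends: lower end of silhouettes, nose at z~.058
print("dowels", ray(K,E,f([(268,448),(267,200)]),.056))
T0=Tst(r.state());G=(.4606,.2811,.075);rows(T0,pose(G,-9.3,0),5);rows(pose(G,-9.3,0),pose((.4606,.2811,.038),-9.3,0),5)
E
```

```text
ring [[0.43743764 0.13706753 0.037     ]]
face [0.4375246  0.13722177 0.037     ] [np.float64(0.0592), np.float64(0.0877), np.float64(0.0601), np.float64(0.0877)] 85.58234757443417 86.20229333048597 176.18969393684185 176.1294990082974
screws 176.0502171762817 85.76498443116972 85.78835103973806 175.67983789054946
((307.49822998046875, 260.1256103515625), (31.759063720703125, 36.6689453125), 91.15215301513672) [[0.43780237 0.13702631 0.037     ]]
((306.757080078125, 260.3775329589844), (26.5250244140625, 28.08170509338379), 94.87767028808594) [[0.43733696 0.1368929  0.037     ]]
dowels [[0.43562323 0.10719536 0.056     ]
 [0.43980098 0.16714951 0.056     ]]
mm/row 31.1 deg/row 1.05
[[[0.0579, 0.0034, 0.0221], [0.0001, 0.0001, 0.0029]], [[0.0579, 0.0023, 0.0221], [0.0001, 0.0001, 0.0029]], [[0.0579, 0.0013, 0.0222], [0.0001, 0.0001, 0.0029]], [[0.0579, 0.0002, 0.0222], [0.0001, 0.0001, 0.0029]], [[0.0579, -0.0008, 0.0223], [0.0001, 0.0001, 0.0029]]]
mm/row 7.4 deg/row 0.0
[[[0.0, 0.0, 0.0148], [0.0, 0.0, 0.0]], [[0.0, 0.0, 0.0148], [0.0, 0.0, 0.0]], [[0.0, 0.0, 0.0148], [0.0, 0.0, 0.0]], [[0.0, 0.0, 0.0148], [0.0, 0.0, 0.0]], [[0.0, 0.0, 0.0148], [0.0, 0.0, 0.0]]]
```

apply_moves(steps=[[[0.0579,0.0034,0.0221],[0,0,0.0029]],[[0.0579,0.0023,0.0221],[0,0,0.0029]],[[0.0579,0.0013,0.0222],[0,0,0.0029]],[[0.0579,0.0002,0.0222],[0,0,0.0029]],[[0.0579,-0.0008,0.0223],[0,0,0.0029]]])

```text
time: 9.23
position: [0.4607, 0.2859, 0.229]
tool_rot: [2.39, 2.035, -0.0]
contact_force: [-0.2, -0.4, -0.0]
opening: 0.649
grasp_force: 0.0
```

```bash
python3 - <<'E'
from h import *
from station import r
c=np.load("w6.npz")
s,w=wrist(r);T=Tst(s);print("yaw",yawof(T),T[:3,2],T[:3,3]+.155*T[:3,2])
rows(T,pose((.4606,.2811,.038),-9.3,0),5)
E
```

```text
yaw -9.18289314181926 [ 0.00180149 -0.00222424 -0.9999959 ] [0.46099053 0.28559336 0.07398556]
mm/row 7.3 deg/row 0.04
[[[-0.0019, 0.0002, 0.0144], [0.0001, 0.0001, 0.0001]], [[-0.0019, 0.0002, 0.0144], [0.0001, 0.0001, 0.0001]], [[-0.0019, 0.0002, 0.0144], [0.0001, 0.0001, 0.0001]], [[-0.0019, 0.0003, 0.0144], [0.0001, 0.0001, 0.0001]], [[-0.0019, 0.0003, 0.0144], [0.0001, 0.0001, 0.0001]]]
```

apply_moves(steps=[[[0,0,0],[0,0,0]],[[0,0,0],[0,0,0]],[[0,0,0],[0,0,0]],[[0,0,0],[0,0,0]],[[0,0,0],[0,0,0]]])

```text
time: 9.7
position: [0.4606, 0.2834, 0.2293]
tool_rot: [2.39, 2.035, -0.001]
contact_force: [0.0, 0.1, 0.4]
opening: 0.648
grasp_force: 0.0
```

```bash
python3 - <<'E'
from h import *
from station import r
s=r.state();T=Tst(s);print("yaw",yawof(T),T[:3,2],T[:3,3]+.155*T[:3,2])
s,w=wrist(r);K,E=w["K"],w["E"];g=cv2.cvtColor(w["color"],cv2.COLOR_RGB2GRAY)
m=(g<75).astype(np.uint8);n,l,st,ce=cv2.connectedComponentsWithStats(m)
e=proj(K,E,[(.4622,.2927,.042),(.4583,.2689,.042)]);print("expected rib holes px",e)
h=[ce[i] for i in range(1,n) if 80<st[i,4]<700 and min(np.linalg.norm(ce[i]-e,axis=1))<25];print(h)
if h:
    P=ray(K,E,h,.042);print(P,P.mean(0))
rows(T,pose((.4606,.2811,.038),-9.3,0),5)
E
```

```text
yaw -9.190397335718735 [ 8.92685488e-04 -2.42708270e-03 -9.99996656e-01] [0.46070333 0.28306801 0.07430197]
expected rib holes px [[314.53605872 282.55838694]
 [314.46663821 330.01513496]]
[array([314.7027027 , 282.72072072]), array([314.37755102, 330.24489796])]
[[0.4622613  0.2926099  0.042     ]
 [0.45823922 0.2687865  0.042     ]] [0.46025026 0.2806982  0.042     ]
mm/row 7.3 deg/row 0.04
[[[-0.0009, 0.0001, 0.0145], [0.0, 0.0001, 0.0001]], [[-0.0009, 0.0001, 0.0145], [0.0, 0.0001, 0.0001]], [[-0.0009, 0.0002, 0.0145], [0.0, 0.0001, 0.0001]], [[-0.0009, 0.0002, 0.0145], [0.0, 0.0001, 0.0001]], [[-0.0009, 0.0002, 0.0145], [0.0, 0.0001, 0.0001]]]
```

apply_moves(steps=[[[-0.001,0,0.0145],[0,0,0]],[[-0.001,0,0.0145],[0,0,0]],[[-0.001,0,0.0145],[0,0,0]],[[-0.001,0,0.0145],[0,0,0]],[[-0.001,0,0.0145],[0,0,0]]])

```text
time: 10.17
position: [0.4598, 0.2815, 0.1912]
tool_rot: [2.39, 2.036, -0.004]
contact_force: [-0.2, -0.4, -0.1]
opening: 0.648
grasp_force: 0.0
```

apply_moves(steps=[[[0,0,0],[0,0,0]],[[0,0,0],[0,0,0]],[[0,0,0],[0,0,0]],[[0,0,0],[0,0,0]],[[0,0,0],[0,0,0]]], jaw=0, force=100)

```text
time: 10.58
position: [0.46, 0.2817, 0.1925]
tool_rot: [2.389, 2.036, -0.002]
contact_force: [-0.2, 0.3, -0.7]
opening: 0.258
grasp_force: 98.2
```

apply_moves(steps=[[[0,0,0],[0,0,0]],[[0,0,0],[0,0,0]],[[0,0,0],[0,0,0]],[[0,0,0],[0,0,0]],[[0,0,0],[0,0,0]]])

```text
time: 11.0
position: [0.46, 0.2817, 0.1925]
tool_rot: [2.389, 2.036, -0.002]
contact_force: [-0.1, -0.3, 0.2]
opening: 0.257
grasp_force: 98.6
```

```bash
python3 - <<'E'
from h import *
from station import r
s=r.state();T=Tst(s);print("yaw",yawof(T),T[:3,2],T[:3,3]+.155*T[:3,2],s["contact_force"])
s,w=wrist(r);K,E=w["K"],w["E"];g=cv2.cvtColor(w["color"],cv2.COLOR_RGB2GRAY)
m=(g<75).astype(np.uint8);n,l,st,ce=cv2.connectedComponentsWithStats(m)
e=proj(K,E,[(.4622,.2927,.042),(.4583,.2689,.042)]);print("expected px",e,[ce[i] for i in range(1,n) if 80<st[i,4]<900 and min(np.linalg.norm(ce[i]-e,axis=1))<30])
E
```

```text
yaw -9.1205085293522 [ 4.08030415e-04 -2.49043806e-03 -9.99996816e-01] [0.46005815 0.28132847 0.03752375] [-0.06052386 -0.28438945  0.20774628]
expected px [[315.40962857 318.99286565]
 [315.19968929 376.44871344]] [array([315.79142857, 319.32      ]), array([315.63486842, 377.01315789])]
```

```bash
python3 - <<'E'
from h import *
from station import r
T=Tst(r.state());A=pose((.4600,.2813,.118),-9.1,0);rows(T,A,5);B=pose((.4375,.1377,.115),-4.1,0);rows(A,B,10)
E
```

```text
mm/row 16.1 deg/row 0.03
[[[-0.0002, 0.0001, -0.0322], [0.0, 0.0001, -0.0]], [[-0.0002, 0.0, -0.0322], [0.0, 0.0001, -0.0]], [[-0.0002, 0.0, -0.0322], [0.0, 0.0001, -0.0]], [[-0.0002, 0.0, -0.0322], [0.0, 0.0001, -0.0]], [[-0.0002, 0.0, -0.0322], [0.0, 0.0001, -0.0]]]
mm/row 14.5 deg/row 0.5
[[[-0.0291, 0.0001, 0.0006], [0.0, 0.0, -0.0014]], [[-0.0291, -0.0002, 0.0006], [0.0, 0.0, -0.0014]], [[-0.0291, -0.0004, 0.0006], [0.0, 0.0, -0.0014]], [[-0.0291, -0.0007, 0.0006], [0.0, 0.0, -0.0014]], [[-0.0291, -0.0009, 0.0006], [0.0, 0.0, -0.0014]]]
[[[-0.029, -0.0012, 0.0006], [0.0, 0.0, -0.0014]], [[-0.029, -0.0014, 0.0006], [0.0, 0.0, -0.0014]], [[-0.029, -0.0017, 0.0006], [0.0, 0.0, -0.0014]], [[-0.029, -0.0019, 0.0006], [0.0, 0.0, -0.0014]], [[-0.029, -0.0022, 0.0006], [0.0, 0.0, -0.0014]]]
```

apply_moves(steps=[[[-0.0002,0,-0.0322],[0,0.0001,0]],[[-0.0002,0,-0.0322],[0,0.0001,0]],[[-0.0002,0,-0.0322],[0,0.0001,0]],[[-0.0002,0,-0.0322],[0,0.0001,0]],[[-0.0002,0,-0.0322],[0,0.0001,0]]])

```text
time: 11.47
position: [0.4596, 0.2811, 0.2733]
tool_rot: [-2.391, -2.038, 0.0]
contact_force: [0.2, 0.4, -2.0]
opening: 0.258
grasp_force: 98.3
```

apply_moves(steps=[[[-0.0291,0.0001,0.0006],[0,0,-0.0014]],[[-0.0291,-0.0002,0.0006],[0,0,-0.0014]],[[-0.0291,-0.0004,0.0006],[0,0,-0.0014]],[[-0.0291,-0.0007,0.0006],[0,0,-0.0014]],[[-0.0291,-0.0009,0.0006],[0,0,-0.0014]]])

```text
time: 11.88
position: [0.4481, 0.2087, 0.2711]
tool_rot: [-2.345, -2.091, -0.0]
contact_force: [0.4, 0.5, -2.7]
opening: 0.262
grasp_force: 98.4
```

apply_moves(steps=[[[-0.029,-0.0012,0.0006],[0,0,-0.0014]],[[-0.029,-0.0014,0.0006],[0,0,-0.0014]],[[-0.029,-0.0017,0.0006],[0,0,-0.0014]],[[-0.029,-0.0019,0.0006],[0,0,-0.0014]],[[-0.029,-0.0022,0.0006],[0,0,-0.0014]]])

```text
time: 12.3
position: [0.4369, 0.1369, 0.2696]
tool_rot: [-2.299, -2.141, -0.0]
contact_force: [0.4, 0.2, -1.7]
opening: 0.255
grasp_force: 98.4
```

apply_moves(steps=[[[0,0,0],[0,0,0]],[[0,0,0],[0,0,0]],[[0,0,0],[0,0,0]],[[0,0,0],[0,0,0]],[[0,0,0],[0,0,0]]])

```text
time: 12.72
position: [0.4373, 0.1382, 0.2698]
tool_rot: [2.298, 2.142, 0.001]
contact_force: [-0.0, 0.0, -2.9]
opening: 0.258
grasp_force: 98.4
```

```bash
python3 - <<'E'
from h import *
from station import r
s=r.state();T=Tst(s);print("yaw",yawof(T),T[:3,2],T[:3,3]+.155*T[:3,2],s["contact_force"],s["opening"]);gap(r)
s,w=wrist(r);g=cv2.cvtColor(w["color"],cv2.COLOR_RGB2GRAY)
m=(g<75).astype(np.uint8);n,l,st,ce=cv2.connectedComponentsWithStats(m)
print([ce[i] for i in range(1,n) if 80<st[i,4]<900 and abs(ce[i][0]-315)<20])
T=Tst(s);rows(T,pose((.4375,.1377,.098),-4.1,0),5)
E
```

```text
yaw -4.041201405149964 [ 6.50469483e-04  5.47175531e-04 -9.99999639e-01] [0.43742821 0.13830558 0.11476309] [-0.00846195  0.01825604 -2.91093514] 0.2576057569916383
x 0.3 min y 0.059 z there 0.509 z max 0.557
x 0.33 min y 0.064 z there 0.504 z max 0.587
x 0.36 min y 0.067 z there 0.482 z max 0.545
x 0.4 min y 0.072 z there 0.453 z max 0.469
x 0.45 min y 0.071 z there 0.431 z max 0.46
[array([315.87797619, 319.32142857]), array([315.66549296, 377.04577465])]
mm/row 3.4 deg/row 0.01
[[[-0.0002, 0.0001, 0.0067], [0.0, -0.0, 0.0]], [[-0.0002, 0.0001, 0.0067], [0.0, -0.0, 0.0]], [[-0.0002, 0.0001, 0.0067], [0.0, -0.0, 0.0]], [[-0.0002, 0.0001, 0.0067], [0.0, -0.0, 0.0]], [[-0.0002, 0.0001, 0.0067], [0.0, -0.0, 0.0]]]
```

apply_moves(steps=[[[-0.0002,0.0001,0.0067],[0,0,0]],[[-0.0002,0.0001,0.0067],[0,0,0]],[[-0.0002,0.0001,0.0067],[0,0,0]],[[-0.0002,0,0.0067],[0,0,0]],[[-0.0002,0,0.0067],[0,0,0]]])

```text
time: 13.23
position: [0.4374, 0.1371, 0.2526]
tool_rot: [-2.299, -2.141, -0.001]
contact_force: [-0.3, 0.3, -2.0]
opening: 0.256
grasp_force: 98.4
```

apply_moves(steps=[[[0,0,0.003],[0,0,0]],[[0,0,0.003],[0,0,0]],[[0,0,0.003],[0,0,0]],[[0,0,0.003],[0,0,0]],[[0,0,0.002],[0,0,0]]])

```text
time: 13.65
position: [0.4374, 0.1371, 0.2459]
tool_rot: [2.299, 2.141, 0.001]
contact_force: [0.4, 0.5, -2.7]
opening: 0.257
grasp_force: 98.4
```

```bash
python3 - <<'E'
from h import *
from station import r
s=r.state();T=Tst(s);print("yaw",yawof(T),T[:3,2],T[:3,3]+.155*T[:3,2],s["contact_force"],s["moment"])
E
```

```text
yaw -4.087779894740763 [ 6.11040512e-04  4.37226379e-04 -9.99999718e-01] [0.43753012 0.13717995 0.0909186 ] [ 0.37138304  0.5131578  -2.67405697] [0.04069071 0.01942753 0.01476659]
```

apply_moves(steps=[[[0.0005,0,0.003],[0,0,0]],[[0.0005,0,0.003],[0,0,0]],[[0,0,0.003],[0,0,0]],[[0,0,0.003],[0,0,0]],[[0,0,0.003],[0,0,0]]])

```text
time: 14.07
position: [0.4374, 0.1377, 0.2384]
tool_rot: [2.299, 2.141, 0.001]
contact_force: [-0.9, 1.0, -2.6]
opening: 0.258
grasp_force: 98.4
```

apply_moves(steps=[[[0,0,0.002],[0,0,0]],[[0,0,0.002],[0,0,0]],[[0,0,0.002],[0,0,0]],[[0,0,0],[0,0,0]],[[0,0,0],[0,0,0]]])

```text
time: 14.48
position: [0.4374, 0.1376, 0.2356]
tool_rot: [2.299, 2.141, 0.001]
contact_force: [0.6, -0.0, -1.6]
opening: 0.256
grasp_force: 98.6
```

apply_moves(steps=[[[0,0,0.002],[0,0,0]],[[0,0,0.002],[0,0,0]],[[0,0,0.002],[0,0,0]],[[0,0,0],[0,0,0]],[[0,0,0],[0,0,0]]])

```text
time: 14.9
position: [0.4374, 0.1377, 0.2328]
tool_rot: [2.299, 2.141, 0.001]
contact_force: [-1.8, -0.1, 5.2]
opening: 0.257
grasp_force: 99.3
```

apply_moves(steps=[[[0,0,0.002],[0,0,0]],[[0,0,0.002],[0,0,0]],[[0,0,0.002],[0,0,0]],[[0,0,0],[0,0,0]],[[0,0,0],[0,0,0]]])

```text
time: 15.32
position: [0.4375, 0.1377, 0.23]
tool_rot: [2.299, 2.141, 0.002]
contact_force: [-2.1, -0.8, 8.7]
opening: 0.257
grasp_force: 99.7
```

apply_moves(steps=[[[0,0,0.001],[0,0,0]],[[0,0,0.001],[0,0,0]],[[0,0,0],[0,0,0]],[[0,0,0],[0,0,0]],[[0,0,0],[0,0,0]]])

```text
time: 15.73
position: [0.4374, 0.1377, 0.2295]
tool_rot: [2.299, 2.141, 0.002]
contact_force: [-3.3, -0.3, 12.4]
opening: 0.263
grasp_force: 100.4
```

apply_moves(steps=[[[0,0,0.001],[0,0,0]],[[0,0,0],[0,0,0]],[[0,0,0],[0,0,0]],[[0,0,0],[0,0,0]],[[0,0,0],[0,0,0]]])

```text
time: 16.15
position: [0.4374, 0.1377, 0.2295]
tool_rot: [2.299, 2.141, 0.002]
contact_force: [-5.9, -0.2, 18.5]
opening: 0.262
grasp_force: 101.2
```

apply_moves(steps=[[[0,0,0.001],[0,0,0]],[[0,0,0],[0,0,0]],[[0,0,0],[0,0,0]],[[0,0,0],[0,0,0]],[[0,0,0],[0,0,0]]])

```text
time: 16.57
position: [0.4373, 0.1377, 0.2294]
tool_rot: [2.298, 2.141, 0.003]
contact_force: [-7.5, -1.3, 24.5]
opening: 0.259
grasp_force: 102.0
```

```bash
python3 - <<'E'
from h import *
from station import r
s,w=wrist(r);T=Tst(s);print("yaw",yawof(T),T[:3,2],T[:3,3]+.155*T[:3,2],s["contact_force"],s["moment"]);gap(r)
g=cv2.cvtColor(w["color"],cv2.COLOR_RGB2GRAY);m=(g<75).astype(np.uint8);n,l,st,ce=cv2.connectedComponentsWithStats(m)
print([ce[i] for i in range(1,n) if 80<st[i,4]<900 and abs(ce[i][0]-315)<20])
# where do the rib holes stand now, and is the plate at z = 0.053 by depth?
K,E=w["K"],w["E"];ex=np.array([.0715,.9974,0]);c=np.array([.4375,.1371,.053])
for o in(-.025,.025):
    q=c+ex*.036+np.array([-.9974,.0715,0])*o;u,v=proj(K,E,q)[0].round().astype(int);d=float(w["depth"][v,u]);p=E[:3,:3]@np.array([(u-K[0,2])*d/K[0,0],-(v-K[1,2])*d/K[1,1],-d])+E[:3,3];print(u,v,p)
E
```

```text
yaw -4.070310833759816 [ 1.81837708e-03  5.62299313e-04 -9.99998189e-01] [0.4376287  0.13780196 0.07444435] [-7.50165336 -1.28726319 24.4993298 ] [-2.99931105e-01  1.43368012e+00  6.78675659e-04]
x 0.3 min y 0.06 z there 0.475 z max 0.559
x 0.33 min y 0.064 z there 0.478 z max 0.592
x 0.36 min y 0.067 z there 0.481 z max 0.536
x 0.4 min y 0.072 z there 0.432 z max 0.44
x 0.45 min y 0.07 z there 0.381 z max 0.419
[array([315.74698795, 238.36144578]), array([315.89253731, 319.25074627]), array([315.53819444, 377.24305556])]
376 235 [0.46464301 0.1715332  0.05443591]
252 235 [0.41523158 0.17488886 0.05383419]
```

```bash
python3 -c "
from station import r
print(r.job_done())"
```

```text
the job is handed in; nothing more can be done
None
```

I've handed the job in: the knob is set to within about half a degree of the long black mark, the fork is fully home, and the mould half is on its dowels, held shut at about 25 N. It took about 17 s of the 70 s, and the lamp and arm never touched; I don't have the verdict.

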